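# Hang the dough divider on the side-opening hook stand

## Task

Lift the stainless dough divider out of the slotted wooden drying block and hang it up on the steel hook stand: bring its handle bar sideways into the open mouths of the two hooks until you feel it meet the back of the hooks, then let it down into the throats behind the lips, hanging straight with both ends of the bar fully home. Be gentle with the sprung hooks: never press the divider on the stand with more than about 15 newtons, do not push against the stand or the wooden block hard with the hand itself, and leave everything else on the counter where it is.

Things in the scene. Friction and masses are not known exactly. Their poses are not given: they have to be found in the camera images.
- divider: stainless dough divider, 200 to 325 g: upright blade 150 wide, 60 high, 3 mm thick; above it a neck 70 wide, 3 thick, up to the handle bar, a tube 22 in diameter, 150 long; full height 125. Origin: centre of the blade's lower edge; z up to the bar, y along the bar, x normal to the blade. Starts standing in the block's slot, leaning by up to 0.08 rad. Centre of mass 87 mm up.
- bar (a point): centre of the divider's handle bar, 114 mm above the blade's lower edge; axes as the divider's. Its ends overhang the neck (35 to 75 mm from the centre) and are what lies in the hooks; grip it in the middle from above, across its 22 mm.
- block: wooden drying block, fixed, 70 (x) x 190 (y) x 43 mm high, with one slot along its y in the middle of its top, 5 mm wide, 156 long, 35 deep (slot floor 8 mm above the counter). Origin: centre of its underside, z up. The divider must rise 35 mm to leave the slot.
- stand: steel hanging stand, fixed. Foot 12 mm thick, x -55 to +135, y -60 to +60 mm. Post at x = +105 with a clamp; its rod, 125 mm up, carries a crossbar (behind x = +29 mm, 118 to 132 mm up) and two equal hooks at y = -52 and +52 mm (plates 8 mm thick, 96 mm free between). Mouths open to -x. Origin on the counter below point throat; z up, +x is the way the bar goes in.
- throat (a point): on the stand, 175 mm above the counter, axes as the stand's: bar centre when hung, if the rod were clamped foremost. It is really clamped 0 to 26 mm further back (+x): not measured, must be felt or seen; all hook x values given shift by it, heights are exact. About this point: throat floor z = -11 mm, throat x = -12 to +13 mm, front lip x = -22 to -12 mm, hook underside z = -19 mm, lip top z = +5 mm.
- mouth (a point): on the stand, axes as the stand's, 75 mm before (-x) and 22 mm above point throat: free space before the open mouths, at the height for the bar's centre to go in along +x. The bar's centre passes between lips and keepers at 16 to 28 mm above point throat; keepers (upper arms) reach x = -23 to +25 mm from point throat, underside 39 mm above it, top 48 mm.
- back (a point): on the stand, axes as the stand's: face of the hooks' upright back walls (13 mm behind, 22 mm above point throat) if the rod were clamped foremost; really 0 to 26 mm further back, not measured. The bar meets it with its centre 11 mm before it. Walls rise to 48 mm above point throat. The hooks give along x as a spring, 1 mm per 6 N, and return; they are stiff in height.
- container: clear plastic box with clip-on lid, 138 x 188 x 99 mm, to the right; origin at the centre of its underside; bystander, leave it
- cellar: small white bowl, 52 mm across, 45 mm high, between the block and the stand and a little nearer; origin at the centre of its underside; bystander, leave it
- oil: green glass bottle, 60 mm across, 200 mm high, to the left; origin at the centre of its underside; bystander, leave it
- spice: glass jar, 48 mm across, 85 mm high, behind the middle; origin at the centre of its underside; bystander, leave it
- mug: blue mug, 80 mm across, 90 mm high, to the left; origin at the centre of its underside; bystander, leave it
There are look-alikes about, which are no part of the job. Of the things shaped like the divider, the stainless one is meant.

How it is judged:
By the outcome, as a careful person would: the job done as asked, in the order asked, and still so for the second after the job is handed in, with the robot touching nothing.
It also fails if it takes over 59 s, if anything falls off the work surface, if the arm or the gripper's body presses on something with over 40 N, if the wrist force passes 120 N, or if a joint passes its speed limit or range.

## Robot

A 6-joint arm with a two-finger parallel gripper is mounted at the origin on the work surface. World frame = base frame: x ahead of the robot, y to its left, z up, the work surface at z = 0. Lengths are in m, angles in degrees, forces in N, time in s.
With the tool pointing down it reaches from about 0.4 to 0.825 m from the base axis. Payload 7 kg.
Tool frame: the origin (TCP) lies midway between the tips of the shut fingers; the grasp point (between the pads) lies 19 mm behind it; z points along the fingers, y is the line along which they close (so a half turn about z gives the same grasp; the last joint's range is limited). The gripper opens to 88 mm and grips with 3 to 60 N. Pads are 19 mm wide; open, the fingers measure 130 mm over their backs; the gripper's body (78 mm by 193 mm) begins 47 mm behind the grasp point.
Start: joints at [83.199, 20.546, 0.682, 0, -70.136, -16.507], TCP at [0.267, 0.62, 0.227] pointing down, gripper open.
Joint ranges: [-176.03, 176.03], [-82.01, 121.73], [-58.28, 71.71], [-173.87, 95.51], [-174.79, -0.11], [-173.66, 173.66]. Speed limits (degrees/s): [136.94, 136.94, 172.46, 180, 180, 180].

## Interface

Orientations are given as [roll, pitch, yaw] about the fixed x, y, z axes, in that order (R = Rz(yaw) Ry(pitch) Rx(roll)).
In Python, from plant import telemetry, viewer, workorder gives the robot as it stands. The module is installed in compiled form; this text tells all that it offers.
- The arm moves only by the tool carry_out, never from a script. Its argument "rows" is a list of rows, each a list of 6 numbers: the shift along the tool's x, y, z in m, then the turn, a rotation vector about the tool's x, y, z in rad. In form: [[tx, ty, tz, ax, ay, az], ...]. A call has 1 to 8 rows; each row is the pose to reach, as a shift and turn from the pose commanded when the call began, along the tool's axes at that moment; what a row does not reach only later rows make up. A row lasts 1/8 s, in which the tool goes at most 62.5 mm and 10.7 degrees, less where a joint would pass 70% of its speed; a pose out of reach is approached as far as the arm can. A call with a gripper value outside its range is refused whole. "grip" is the gripper's target within -1 to 1 (fully open at 1, half-way at 0, shut at -1), set as the call begins (left out, the last holds). The fingers move at their own pace and stop on an object; the grip force is fixed at half the most. Time passes only in rows, so rows that repeat a pose let the fingers close. It gives the time, the measured TCP pose, the force, the opening and the grip force at its end, in the units of the state.
- telemetry.get_obs(): the state, without advancing time (a new reading comes with each control period).
- viewer.snapshot(name): name is "side" or "top" or "wrist"; returns the picture (400x640x3 uint8, red, green, blue); there is no depth.
- viewer.camera_info(name): a dict with "intrinsics" (3x3 intrinsics, pixels), "k1" (the pictures are not rectified: a ray, as slopes to the right and down, at radius r is drawn at 1 + k1 r^2 times it, then the intrinsics apply), "extrinsics" (4x4, takes a point from camera to world coordinates); the wrist camera has in their place "tool_from_camera" (4x4, takes a point from camera to tool coordinates, whose origin is the TCP and whose axes are the flange's). Camera axes: x right, y down, z forward; pixel columns grow to the right and rows downward; lengths in m; the calibration is good to about 2 mm. A picture is of the moment at which its call begins: read the wrist's pose just before it. camera_info takes no time and is no camera call.
- workorder.close_job(): hands the job in; it is judged then, once.
The state is a dict: "clock": time; "joint_pos": joint angles; "qvel": joint speeds; "tau": joint torques, N m; "tool_pos": TCP position; "orientation": TCP orientation; "force": force on the tool from outside, world axes, zero at the start; "moment": the same for the moment, N m; "opening": finger opening in m; "gripper_force": force on a finger pad.
Only numpy, scipy, OpenCV 4.12 (cv2) and the standard library are available. Lean on these libraries where they do the work, as an engineer would, in place of code of your own. Each camera call takes 0.05 s, during which the arm holds its last target. There are 200 camera calls.

## Working session

There is one attempt and no reset: what is moved stays moved. The work goes in short steps, Python scripts to look and compute and a tool call to move; the robot and the scene stay as the last step left them, time stands still between calls to the robot, and variables do not carry over. Pictures are saved under pics/ and viewed, at most 10 in all, crops included, and the job is handed in when it is done.

Besides the shell and the picture viewer there is one more tool, called after "Emit:" as a command line: name --pt "numbers of a row" for each row, then --argument value for the rest. carry_out: Moves the arm, as the interface text tells. Its arguments: {"type":"object","properties":{"rows":{"type":"array"},"grip":{"type":"number"}},"required":["rows"]}

```bash
mkdir -p pics; python3 - <<'E'
from plant import telemetry, viewer
import cv2, numpy as np
np.set_printoptions(precision=4,suppress=True)
print(telemetry.get_obs())
for n in ("side","top","wrist"):
    im=viewer.snapshot(n); cv2.imwrite(f"pics/{n}0.png",im[:,:,::-1]); print(n,viewer.camera_info(n))
E
```

```text
{'clock': 0.0, 'joint_pos': array([ 83.1978,  20.5901,   0.6319,  -0.0202, -70.1368, -16.5066]), 'qvel': array([-0.0237, -0.1093, -0.0269,  0.0649,  0.0133,  0.0809]), 'tau': array([  0.    , -58.2723,  29.3049,   6.9976,   0.007 ,  -0.0002]), 'tool_pos': array([0.2669, 0.6194, 0.2256]), 'orientation': array([179.9035,  -0.0088, -23.3157]), 'force': array([-0.7679,  0.1242,  0.572 ]), 'moment': array([-0.006 ,  0.0318,  0.0268]), 'gripper_force': 0.0, 'opening': 0.08768281270979336}
side {'intrinsics': array([[495.08  ,   0.    , 321.9454],
       [  0.    , 495.08  , 203.5827],
       [  0.    ,   0.    ,   1.    ]]), 'k1': 0.03405808418424823, 'extrinsics': array([[ 0.8148, -0.4248,  0.3945, -0.0202],
       [-0.5795, -0.5793,  0.5732, -0.7618],
       [-0.015 , -0.6957, -0.7182,  1.1006],
       [ 0.    ,  0.    ,  0.    ,  1.    ]])}
top {'intrinsics': array([[432.8828,   0.    , 323.1427],
       [  0.    , 432.8828, 198.842 ],
       [  0.    ,   0.    ,   1.    ]]), 'k1': -0.09948479427842802, 'extrinsics': array([[ 0.0129, -0.9961,  0.0873,  0.4143],
       [-0.9999, -0.0122,  0.0085, -0.0195],
       [-0.0074, -0.0874, -0.9961,  1.2948],
       [ 0.    ,  0.    ,  0.    ,  1.    ]])}
wrist {'intrinsics': array([[286.9484,   0.    , 322.2409],
       [  0.    , 286.9484, 198.9287],
       [  0.    ,   0.    ,   1.    ]]), 'k1': -0.05148669322796936, 'tool_from_camera': array([[-0.0008, -0.9538, -0.3003,  0.0808],
       [ 1.    , -0.0006, -0.0006,  0.0004],
       [ 0.0004, -0.3003,  0.9538, -0.1572],
       [ 0.    ,  0.    ,  0.    ,  1.    ]])}
```

View pics/side0.png

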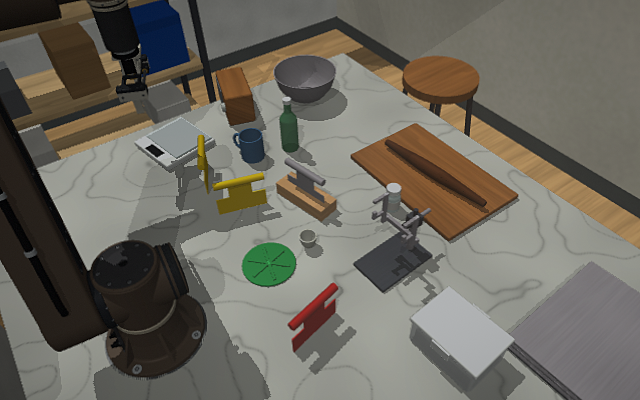

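View pics/top0.png

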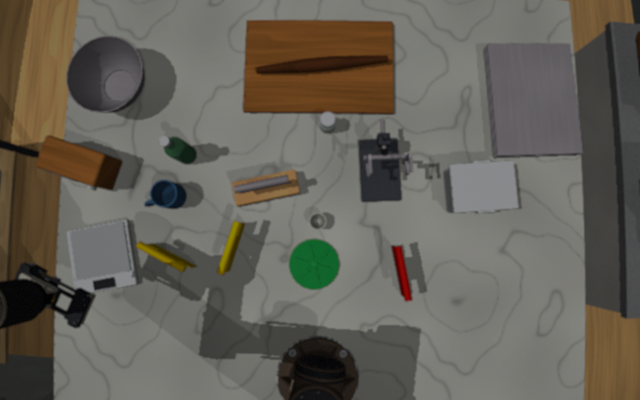

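Four divider shapes show up. In the side picture they are yellow at (203,165), yellow at (240,188), red at (315,315), and grey at (305,175). Only the grey one stands in the wooden block (top picture, 263,184) and is stainless, so that's the target. The stand is at side (400,235) and top (382,165). Next I'll enlarge both.

```bash
python3 - <<'E'
import cv2, numpy as np
s=cv2.imread("pics/side0.png");t=cv2.imread("pics/top0.png")
def c(im,x,y,w,h,k): return cv2.resize(im[y:y+h,x:x+w],None,fx=k,fy=k,interpolation=cv2.INTER_CUBIC)
# block: side 270..345 x150..225 ; top 225..305 x160..215
a=np.hstack([c(s,268,150,80,75,5),c(t,225,152,80,75,5)])
b=np.hstack([c(s,350,178,100,116,4),c(t,350,120,100,116,4)])
cv2.imwrite("pics/c_block.png",a);cv2.imwrite("pics/c_stand.png",b)
E
```

```text
(no output)
```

View pics/c_block.png

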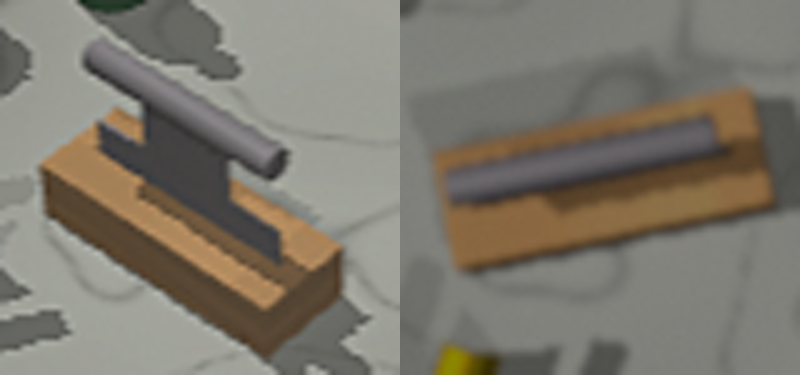

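View pics/c_stand.png

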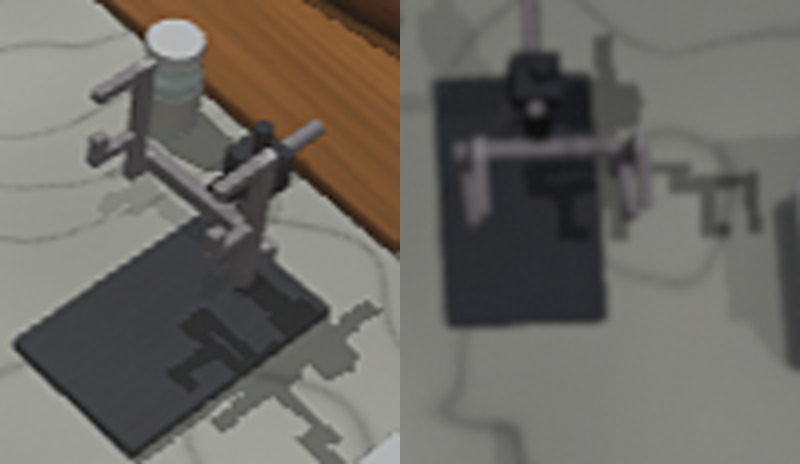

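The crops confirm the target: a grey steel divider in the wooden block, bar ends at side (287,160) and (323,182). The stand's hook mouths face the robot. I'll fit the poses from the pixel points.

```bash
cat > h.py <<'E'
import numpy as np, cv2
from plant import viewer, telemetry
from scipy.optimize import least_squares
from scipy.spatial.transform import Rotation as R
np.set_printoptions(precision=4,suppress=True)
C={n:viewer.camera_info(n) for n in("side","top")}
def proj(n,P,T=None):
    c=C[n] if n in C else viewer.camera_info(n)
    T=c["extrinsics"] if T is None else T
    p=(np.atleast_2d(P)-T[:3,3])@T[:3,:3]; s=p[:,:2]/p[:,2:]
    s=s*(1+c["k1"]*(s**2).sum(1,keepdims=True)); K=c["intrinsics"]
    return s*[K[0,0],K[1,1]]+K[:2,2]
def place(q,P):
    return R.from_euler('z',q[2]).apply(P)+[q[0],q[1],0]
E
python3 - <<'E'
from h import *
sb=lambda x,y:(268+x/5,150+y/5); tb=lambda x,y:(225+x/5,152+y/5)
ss=lambda x,y:(350+x/4,178+y/4); ts=lambda x,y:(350+x/4,120+y/4)
def fit(obs,f,x0,names):
    def res(q): return np.concatenate([proj(c,f(q,p))[0]-uv for c,p,uv in obs])
    r=least_squares(res,x0,loss='soft_l1'); print(names,r.x,'\n',res(r.x).reshape(-1,2).round(1).tolist()); return r.x
B=lambda i,j,z:(i*.035,j*.095,z)
h=.043
blk=fit([("side",B(-1,1,h),sb(40,168)),("side",B(1,1,h),sb(115,108)),("side",B(1,-1,h),sb(343,250)),("side",B(-1,-1,h),sb(265,308)),
("side",B(-1,1,0),sb(47,213)),("side",B(-1,-1,0),sb(265,355)),("side",B(1,-1,0),sb(340,290)),
("top",B(1,1,h),tb(37,150)),("top",B(1,-1,h),tb(355,88)),("top",B(-1,-1,h),tb(373,205)),("top",B(-1,1,h),tb(60,268))],place,[.4,.15,0],"block x y yaw")
print("deg",np.degrees(blk[2]))
def bf(q,p): # center, yaw, tilt
    d=np.array([-np.sin(q[3])*np.cos(q[4]),np.cos(q[3])*np.cos(q[4]),np.sin(q[4])]); return q[:3]+p*d
bar=fit([("side",.075,sb(96,52)),("side",-.075,sb(274,163)),("top",.075,tb(47,188)),("top",-.075,tb(317,136))],bf,[.45,.15,.12,.2,0],"bar c yaw tilt")
print("bar in block frame",R.from_euler('z',-blk[2]).apply(bar[:3]-[blk[0],blk[1],0]),"deg",np.degrees(bar[3:]))
def sf(q,p):
    P=np.array(p[:3],float)
    if p[3]: P[0]+=q[3]
    return place(q,P)
F=lambda x,y,z=.012:(x,y,z,0)
k=lambda y,z,x=-.023:(x,y,z,1)
st=fit([("side",F(-.055,.06),ss(14,345)),("side",F(-.055,-.06),ss(130,453)),("side",F(.135,-.06),ss(328,310)),
("top",F(.135,.06),ts(34,82)),("top",F(.135,-.06),ts(190,75)),("top",F(-.055,-.06),ts(206,318)),("top",F(-.055,.06),ts(47,325)),
("side",k(.052,.2185),ss(98,94)),("side",k(-.052,.2185),ss(218,188)),("top",k(.052,.223),ts(75,221)),("top",k(-.052,.223),ts(234,214)),
("side",(-.022,.052,.176,1),ss(93,150))],sf,[.45,-.15,0,.01],"stand x y yaw d")
print("deg",np.degrees(st[2]))
for n in("block","mouth"): pass
print("mouth",place(st,[-.075,0,.197]),"throat",place(st,[0,0,.175]))
E
```

```text
block x y yaw [0.5537 0.1575 0.2149] 
 [[-0.1, -1.5], [0.7, -0.9], [0.2, -1.2], [0.1, 0.0], [-0.4, -0.7], [0.3, 0.4], [0.7, 0.7], [-0.0, 0.9], [-0.2, 0.2], [0.9, 0.2], [-0.3, 0.7]]
deg 12.31475144031499
bar c yaw tilt [ 0.555   0.1607  0.1186  0.1944 -0.0231] 
 [[-0.2, -0.1], [0.2, 0.0], [0.3, -0.1], [-0.3, 0.2]]
bar in block frame [0.002  0.0029 0.1186] deg [11.1385 -1.3262]
stand x y yaw d [ 0.5742 -0.1804  0.0596  0.0232] 
 [[-1.2, -2.3], [0.2, -0.8], [0.6, -1.6], [-0.2, -0.3], [0.4, -0.3], [0.5, 1.6], [0.1, 1.7], [-0.9, 0.3], [-0.8, 1.0], [2.0, -1.0], [3.5, -1.1], [-0.4, -2.2]]
deg 3.413154815591745
mouth [ 0.4994 -0.1849  0.197 ] throat [ 0.5742 -0.1804  0.175 ]
```

Emit:
carry_out --pt "0.06 0.04 -0.04 0 0 0.12" --pt "0.11 0.076 -0.04 0 0 0.24" --pt "0.16 0.11 -0.04 0 0 0.38" --pt "0.21 0.145 -0.04 0 0 0.52" --pt "0.26 0.18 -0.04 0 0 0.66" --pt "0.31 0.213 -0.04 0 0 0.8" --pt "0.36 0.247 -0.04 0 0 0.9" --pt "0.41 0.281 -0.04 0 0 0.96" --grip 1

```text
clock: 1.15
tool_pos: [0.5302, 0.2023, 0.2666]
orientation: [-180.0, 0.0, -78.4]
force: [0.4, 0.7, 1.1]
opening: 0.0876
gripper_force: 0.0
```

```bash
cat >> h.py <<'E'
def go(p,rpy,cur=None):
    o=telemetry.get_obs(); p0,r0=(o["tool_pos"],o["orientation"]) if cur is None else cur
    A=R.from_euler('xyz',r0,degrees=True);B=R.from_euler('xyz',rpy,degrees=True)
    print("now",o["clock"],o["tool_pos"],o["orientation"],"F",o["force"],"op",o["opening"])
    print("shift",A.inv().apply(np.array(p)-p0),"turn",(A.inv()*B).as_rotvec())
E
python3 -c "
from h import *
go([.555,.161,.26],[180,0,-78.3])"
```

```text
now 1.15 [0.5302 0.2023 0.2666] [-179.9905    0.0105  -78.4411] F [0.4123 0.6788 1.1439] op 0.08756609638788697
shift [ 0.0455 -0.016   0.0066] turn [-0.0002  0.0002 -0.0025]
```

Emit:
carry_out --pt "0.03 -0.01 0.007 0 0 0" --pt "0.045 -0.016 0.015 0 0 0" --pt "0.045 -0.016 0.015 0 0 0" --pt "0.045 -0.016 0.015 0 0 0"

```text
clock: 1.65
tool_pos: [0.5541, 0.1641, 0.2515]
orientation: [180.0, -0.0, -78.3]
force: [-0.6, -0.5, -0.1]
opening: 0.0875
gripper_force: 0.0
```

```bash
python3 - <<'E'
from h import *
o=telemetry.get_obs(); im=viewer.snapshot("wrist"); cv2.imwrite("pics/w1.png",im[:,:,::-1])
np.savez("w1.npz",p=o["tool_pos"],r=o["orientation"]); print(o["clock"],o["tool_pos"],o["orientation"])
E
```

```text
1.65 [0.5541 0.1641 0.2515] [179.9937  -0.0003 -78.2695]
```

View pics/w1.png

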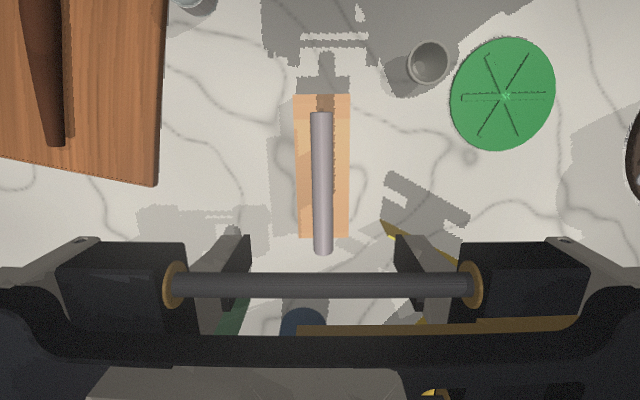

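Wrist view: bar runs from (320,112) to (323,254). Block top corners are (294,94), (350,94), (350,237) and (299,237).

```bash
cat >> h.py <<'E'
def wT(p,r):
    T=np.eye(4);T[:3,:3]=R.from_euler('xyz',r,degrees=True).as_matrix();T[:3,3]=p
    return T@viewer.camera_info("wrist")["tool_from_camera"]
E
python3 - <<'E'
from h import *
d=np.load("w1.npz");T=wT(d["p"],d["r"])
def bf(q,s):return np.array([q[0]-s*np.sin(q[2]),q[1]+s*np.cos(q[2]),.122])
f=lambda q:np.r_[proj("wrist",bf(q,-.075),T)[0]-(320,113),proj("wrist",bf(q,.075),T)[0]-(323,253)]
r=least_squares(f,[.555,.16,.2]);print("bar",r.x,np.degrees(r.x[2]),f(r.x))
g=lambda q:np.concatenate([proj("wrist",place(q,(i*.035,j*.095,.043)),T)[0]-uv for i,j,uv in((1,-1,(294,94)),(-1,-1,(350,94)),(-1,1,(349.5,237)),(1,1,(299,237)))])
r2=least_squares(g,[.55,.16,.2]);print("block",r2.x,np.degrees(r2.x[2]),g(r2.x))
print("bar in block",R.from_euler('z',-r2.x[2]).apply([*(r.x[:2]-r2.x[:2]),.122]))
y=np.degrees(r2.x[2])
go([*r.x[:2],.20],[180,0,y-90])
E
```

```text
bar [0.5545 0.1613 0.224 ] 12.833106026382127 [-0.0009 -0.0439  0.0011  0.059 ]
block [0.553  0.1592 0.2184] 12.513526730857295 [-0.893  -0.0305  1.1456 -0.909  -0.3499  0.3132  0.0607  0.9969]
bar in block [0.002  0.0017 0.122 ]
now 1.7 [0.5541 0.1643 0.2518] [-179.9832    0.0089  -78.2439] F [ 0.1454  0.4541 -0.1015] op 0.08776693340505437
shift [0.0031 0.0002 0.0518] turn [-0.0003  0.0002 -0.0132]
```

Emit:
carry_out --pt "0.003 0 0.04 0 0 -0.013" --pt "0.003 0 0.08 0 0 -0.013" --pt "0.003 0 0.11 0 0 -0.013" --pt "0.003 0 0.13 0 0 -0.013" --pt "0.003 0 0.147 0 0 -0.013" --pt "0.003 0 0.147 0 0 -0.013" --pt "0.003 0 0.147 0 0 -0.013"

```text
clock: 2.58
tool_pos: [0.5554, 0.1609, 0.1054]
orientation: [-179.9, 0.0, -77.5]
force: [0.1, 0.9, -0.2]
opening: 0.0875
gripper_force: 0.0
```

Emit:
carry_out --pt "0 0 0 0 0 0" --pt "0 0 0 0 0 0" --pt "0 0 0 0 0 0" --pt "0 0 0 0 0 0" --pt "0 0 0 0 0 0" --pt "0 0 0 0 0 0" --grip -1

```text
clock: 3.32
tool_pos: [0.5549, 0.1604, 0.1046]
orientation: [-180.0, -0.0, -77.6]
force: [0.4, -0.3, -0.3]
opening: 0.0333
gripper_force: 0.0
```

Emit:
carry_out --pt "0 0 0 0 0 0" --pt "0 0 0 0 0 0" --pt "0 0 0 0 0 0" --pt "0 0 0 0 0 0"

```text
clock: 3.82
tool_pos: [0.5549, 0.1604, 0.1045]
orientation: [180.0, -0.0, -77.6]
force: [1.1, -0.3, -0.9]
opening: 0.0207
gripper_force: 30.0
```

Emit:
carry_out --pt "0 0 -0.006 0 0 0" --pt "0 0 -0.012 0 0 0" --pt "0 0 -0.02 0 0 0" --pt "0 0 -0.03 0 0 0" --pt "0 0 -0.045 0 0 0" --pt "0 0 -0.07 0 0 0" --pt "0 0 -0.1 0 0 0" --pt "0 0 -0.125 0 0 0"

```text
clock: 4.82
tool_pos: [0.5551, 0.1605, 0.2318]
orientation: [-179.9, 0.0, -77.6]
force: [0.7, -0.4, -3.4]
opening: 0.0207
gripper_force: 30.0
```

```bash
python3 - <<'E'
from h import *
go([.4794,-.186,.24],[180,0,3.4-90])
im=viewer.snapshot("side")
cv2.imwrite("pics/s1.png",cv2.resize(im[90:300,200:480,::-1],None,fx=2.8,fy=2.8,interpolation=cv2.INTER_CUBIC))
E
```

```text
now 4.825 [0.5551 0.1605 0.2318] [-179.9155    0.0239  -77.5601] F [ 0.6785 -0.4258 -3.4308] op 0.020692460158096282
shift [ 0.322   0.1486 -0.0085] turn [-0.0014  0.0005  0.1578]
```

View pics/s1.png

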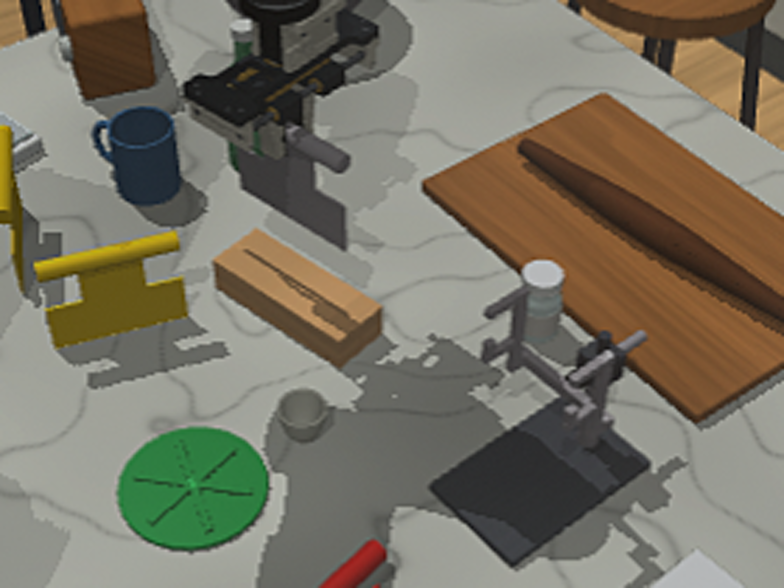

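The divider is held firmly and clear of the block, at (300,180) in the crop. The block and bowl are undisturbed. Next I carry it to a spot in front of the mouths.

Emit:
carry_out --pt "0.03 0.015 0 0 0 0.02" --pt "0.075 0.037 0 0 0 0.04" --pt "0.125 0.062 0 0 0 0.06" --pt "0.175 0.087 0 0 0 0.09" --pt "0.225 0.111 0 0 0 0.12" --pt "0.27 0.133 0 0 0 0.145" --pt "0.305 0.151 0 0 0 0.158" --pt "0.32 0.158 0 0 0 0.158"

```text
clock: 5.88
tool_pos: [0.4688, -0.1878, 0.2301]
orientation: [-180.0, -0.0, -86.7]
force: [-0.7, 0.8, -1.8]
opening: 0.021
gripper_force: 30.0
```

Emit:
carry_out --pt "0 0 0 0 0 0" --pt "0 0 0 0 0 0"

```text
clock: 6.12
tool_pos: [0.4698, -0.1855, 0.2297]
orientation: [-180.0, 0.0, -86.6]
force: [0.1, 0.1, -2.3]
opening: 0.0208
gripper_force: 30.0
```

```bash
python3 - <<'E'
from h import *
o=telemetry.get_obs(); im=viewer.snapshot("wrist"); cv2.imwrite("pics/w2.png",im[:,:,::-1])
np.savez("w2.npz",p=o["tool_pos"],r=o["orientation"]); print(o["clock"],o["tool_pos"],o["orientation"],o["force"],o["moment"])
T=wT(o["tool_pos"],o["orientation"]); st=[.5742,-.1804,.0596]
cv2.imwrite("pics/w2c.png",cv2.resize(im[0:300,0:400,::-1],None,fx=2,fy=2,interpolation=cv2.INTER_CUBIC))
for p in((-.055,.06,.012),(-.055,-.06,.012),(.135,-.06,.012),(.135,.06,.012),(0,-.048,.223),(0,.048,.223)):print(p,proj("wrist",place(st,p),T)[0])
E
```

```text
6.125 [ 0.4698 -0.1855  0.2297] [-179.9834    0.0102  -86.5977] [ 0.0605  0.084  -2.2586] [ 0.1047 -0.0469  0.004 ]
(-0.055, 0.06, 0.012) [286.1981 214.323 ]
(-0.055, -0.06, 0.012) [282.6685 125.8668]
(0.135, -0.06, 0.012) [137.4533 127.6003]
(0.135, 0.06, 0.012) [152.969 214.205]
(0, -0.048, 0.223) [144.2144 168.2066]
(0, 0.048, 0.223) [170.8417 304.6565]
```

View pics/w2c.png

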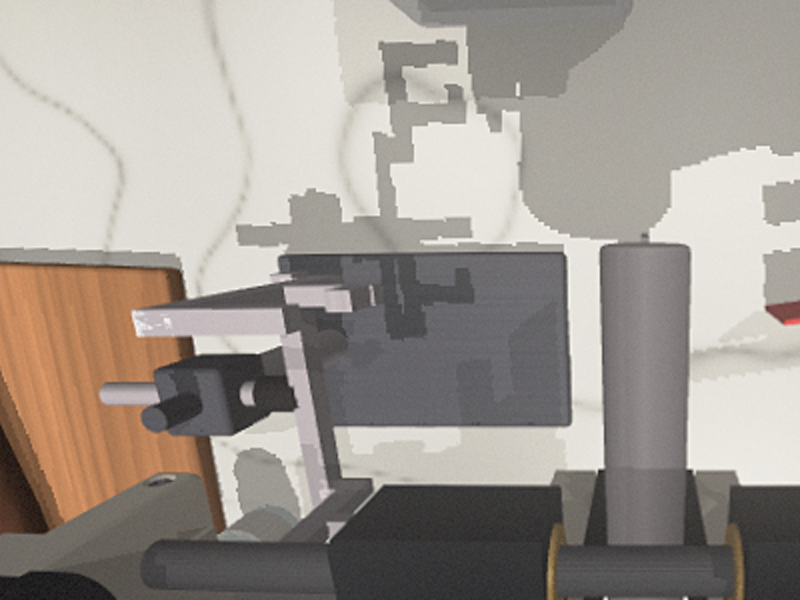

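The crop shows the foot corners at full-image (283,126), (285.5,212) and (139,127.5), within 2 px of the fit. The right keeper tip is at (142.5,166.5), so the rod is set back about 24 mm. I'll lower to mouth height and then go in.

Emit:
carry_out --pt "0 0 0.02 0 0 0" --pt "0 0 0.04 0 0 0" --pt "0 0 0.05 0 0 0" --pt "0 -0.02 0.05 0 0 0" --pt "0 -0.045 0.05 0 0 0" --pt "0 -0.065 0.05 0 0 0" --pt "0 -0.075 0.05 0 0 0" --pt "0 -0.075 0.05 0 0 0"

```text
clock: 7.18
tool_pos: [0.5451, -0.1815, 0.1795]
orientation: [180.0, -0.0, -86.6]
force: [0.0, 0.3, -3.4]
opening: 0.0209
gripper_force: 30.0
```

Emit:
carry_out --pt "0 0 0 0 0 0" --pt "0 0 0 0 0 0"

```text
clock: 7.42
tool_pos: [0.5439, -0.1818, 0.1798]
orientation: [-180.0, 0.0, -86.6]
force: [0.3, 0.4, -1.8]
opening: 0.0211
gripper_force: 30.0
```

Emit:
carry_out --pt "0 -0.008 0 0 0 0" --pt "0 -0.016 0 0 0 0" --pt "0 -0.023 0 0 0 0" --pt "0 -0.029 0 0 0 0" --pt "0 -0.034 0 0 0 0" --pt "0 -0.038 0 0 0 0" --pt "0 -0.041 0 0 0 0" --pt "0 -0.044 0 0 0 0"

```text
clock: 8.43
tool_pos: [0.5884, -0.1791, 0.1796]
orientation: [180.0, 0.0, -86.6]
force: [-0.3, -0.8, -2.3]
opening: 0.0207
gripper_force: 30.0
```

Emit:
carry_out --pt "0 0 0 0 0 0" --pt "0 -0.001 0 0 0 0" --pt "0 -0.002 0 0 0 0" --pt "0 -0.003 0 0 0 0"

```text
clock: 8.93
tool_pos: [0.5913, -0.1789, 0.1796]
orientation: [-180.0, 0.0, -86.6]
force: [-0.6, -0.4, -1.9]
opening: 0.0213
gripper_force: 30.0
```

Emit:
carry_out --pt "0 -0.001 0 0 0 0" --pt "0 -0.002 0 0 0 0" --pt "0 -0.003 0 0 0 0" --pt "0 -0.003 0 0 0 0"

```text
clock: 9.43
tool_pos: [0.5944, -0.1787, 0.1795]
orientation: [180.0, 0.0, -86.6]
force: [-0.5, -0.3, -1.2]
opening: 0.0213
gripper_force: 30.0
```

Emit:
carry_out --pt "0 -0.001 0 0 0 0" --pt "0 -0.002 0 0 0 0" --pt "0 -0.002 0 0 0 0"

```text
clock: 9.8
tool_pos: [0.5964, -0.1786, 0.1795]
orientation: [180.0, -0.0, -86.6]
force: [0.2, 0.4, -2.6]
opening: 0.021
gripper_force: 30.0
```

Emit:
carry_out --pt "0 -0.001 0 0 0 0" --pt "0 -0.0015 0 0 0 0" --pt "0 -0.0015 0 0 0 0"

```text
clock: 10.18
tool_pos: [0.5979, -0.1785, 0.1795]
orientation: [180.0, 0.0, -86.6]
force: [0.5, -0.0, -2.6]
opening: 0.021
gripper_force: 30.0
```

Emit:
carry_out --pt "0 -0.001 0 0 0 0" --pt "0 -0.001 0 0 0 0"

```text
clock: 10.42
tool_pos: [0.5989, -0.1785, 0.1795]
orientation: [180.0, -0.0, -86.6]
force: [0.2, 0.1, -2.7]
opening: 0.0208
gripper_force: 30.0
```

Emit:
carry_out --pt "0 -0.001 0 0 0 0" --pt "0 -0.001 0 0 0 0"

```text
clock: 10.68
tool_pos: [0.5999, -0.1784, 0.1795]
orientation: [-180.0, -0.0, -86.6]
force: [0.0, 0.2, -1.9]
opening: 0.021
gripper_force: 30.0
```

Emit:
carry_out --pt "0 -0.001 0 0 0 0" --pt "0 -0.001 0 0 0 0"

```text
clock: 10.92
tool_pos: [0.6009, -0.1783, 0.1795]
orientation: [-180.0, 0.0, -86.6]
force: [-0.7, -0.2, -3.3]
opening: 0.021
gripper_force: 30.0
```

Emit:
carry_out --pt "0 -0.001 0 0 0 0" --pt "0 -0.001 0 0 0 0"

```text
clock: 11.18
tool_pos: [0.6016, -0.1783, 0.1794]
orientation: [180.0, 0.0, -86.6]
force: [0.2, 0.1, -1.8]
opening: 0.021
gripper_force: 30.0
```

```bash
python3 -c "
from h import *
o=telemetry.get_obs();print(o['tool_pos'],o['force'],o['moment'])"
```

```text
[ 0.6016 -0.1783  0.1794] [ 0.1898  0.1398 -1.8496] [ 0.1119  0.2742 -0.0317]
```

Emit:
carry_out --pt "0 -0.001 0 0 0 0" --pt "0 -0.001 0 0 0 0"

```text
clock: 11.42
tool_pos: [0.6022, -0.1783, 0.1794]
orientation: [179.9, 0.0, -86.6]
force: [-4.6, -0.3, 0.0]
opening: 0.021
gripper_force: 30.0
```

```bash
python3 -c "
from h import *
o=telemetry.get_obs();print(o['tool_pos'],o['force'],o['moment'])"
```

```text
[ 0.6022 -0.1783  0.1794] [-4.6306 -0.2948  0.0192] [ 0.2209  1.2852 -0.068 ]
```

Emit:
carry_out --pt "0 -0.0005 0 0 0 0" --pt "0 -0.0005 0 0 0 0"

```text
clock: 11.68
tool_pos: [0.6025, -0.1783, 0.1794]
orientation: [179.9, 0.0, -86.6]
force: [-5.8, 0.2, -0.4]
opening: 0.0211
gripper_force: 30.0
```

```bash
python3 -c "
from h import *
o=telemetry.get_obs();print(o['tool_pos'],o['force'],o['moment'])"
```

```text
[ 0.6025 -0.1783  0.1794] [-5.7595  0.1934 -0.4264] [ 0.1838  1.8521 -0.0216]
```

The bar meets the back with about 5.8 N and almost no moment about z, so both hooks are touched. I'll ease off to mid-throat and lower it.

Emit:
carry_out --pt "0 0.0015 0 0 0 0" --pt "0 0.003 0 0 0 0" --pt "0 0.0035 0 0 0 0" --pt "0 0.0035 0.002 0 0 0" --pt "0 0.0035 0.005 0 0 0" --pt "0 0.0035 0.008 0 0 0" --pt "0 0.0035 0.01 0 0 0" --pt "0 0.0035 0.01 0 0 0"

```text
clock: 12.68
tool_pos: [0.5997, -0.1784, 0.1693]
orientation: [180.0, 0.0, -86.6]
force: [-0.3, -0.3, -3.0]
opening: 0.0211
gripper_force: 30.0
```

Emit:
carry_out --pt "0 0 0.002 0 0 0" --pt "0 0 0.004 0 0 0" --pt "0 0 0.006 0 0 0" --pt "0 0 0.006 0 0 0"

```text
clock: 13.18
tool_pos: [0.5997, -0.1784, 0.1633]
orientation: [180.0, 0.0, -86.6]
force: [0.5, -0.4, -2.6]
opening: 0.021
gripper_force: 30.0
```

Bar now about 6 mm above the floor of the throat; still free.

Emit:
carry_out --pt "0 0 0.0015 0 0 0" --pt "0 0 0.003 0 0 0" --pt "0 0 0.003 0 0 0"

```text
clock: 13.55
tool_pos: [0.5997, -0.1784, 0.1604]
orientation: [180.0, 0.0, -86.6]
force: [-0.6, 0.6, -1.6]
opening: 0.0208
gripper_force: 30.0
```

Emit:
carry_out --pt "0 0 0.001 0 0 0" --pt "0 0 0.0015 0 0 0" --pt "0 0 0.0015 0 0 0"

```text
clock: 13.92
tool_pos: [0.5998, -0.1784, 0.159]
orientation: [180.0, 0.0, -86.6]
force: [-0.2, -0.4, -2.8]
opening: 0.0212
gripper_force: 30.0
```

Emit:
carry_out --pt "0 0 0.0005 0 0 0" --pt "0 0 0.0005 0 0 0"

```text
clock: 14.18
tool_pos: [0.5998, -0.1784, 0.1585]
orientation: [-180.0, 0.0, -86.6]
force: [0.4, 0.2, -2.5]
opening: 0.0211
gripper_force: 30.0
```

Emit:
carry_out --pt "0 0 0.0005 0 0 0" --pt "0 0 0.0005 0 0 0"

```text
clock: 14.42
tool_pos: [0.5998, -0.1784, 0.158]
orientation: [180.0, 0.0, -86.6]
force: [-0.1, 0.2, -2.7]
opening: 0.0211
gripper_force: 30.0
```

Emit:
carry_out --pt "0 0 0.0005 0 0 0" --pt "0 0 0.0005 0 0 0"

```text
clock: 14.68
tool_pos: [0.5998, -0.1784, 0.1576]
orientation: [-180.0, -0.0, -86.6]
force: [0.1, -0.4, -3.5]
opening: 0.0209
gripper_force: 30.0
```

Emit:
carry_out --pt "0 0 0.0004 0 0 0" --pt "0 0 0.0004 0 0 0"

```text
clock: 14.92
tool_pos: [0.5999, -0.1784, 0.1575]
orientation: [-180.0, -0.0, -86.6]
force: [-0.5, 0.3, 0.4]
opening: 0.0216
gripper_force: 30.0
```

Emit:
carry_out --pt "0 0 0.0003 0 0 0" --pt "0 0 0.0003 0 0 0"

```text
clock: 15.18
tool_pos: [0.6, -0.1785, 0.1574]
orientation: [-180.0, -0.0, -86.6]
force: [-1.4, 1.6, 2.8]
opening: 0.0213
gripper_force: 30.0
```

Bar is resting on the throat floors (about 5 N taken up, at the expected height). Opening a little to release.

Emit:
carry_out --pt "0 0 0 0 0 0" --pt "0 0 0 0 0 0" --pt "0 0 0 0 0 0" --pt "0 0 0 0 0 0" --pt "0 0 0 0 0 0" --grip -0.2

```text
clock: 15.8
tool_pos: [0.5998, -0.1784, 0.1568]
orientation: [180.0, 0.0, -86.6]
force: [0.0, -0.1, 0.1]
opening: 0.035
gripper_force: 0.0
```

```bash
python3 - <<'E'
from h import *
o=telemetry.get_obs();print(o['tool_pos'],o['force'],o['moment'],o['opening'])
im=viewer.snapshot("side")
cv2.imwrite("pics/s2.png",cv2.resize(im[130:300,310:490,::-1],None,fx=3.5,fy=3.5,interpolation=cv2.INTER_CUBIC))
E
```

```text
[ 0.5998 -0.1784  0.1568] [ 0.0497 -0.0908  0.1089] [ 0.0415 -0.0311  0.0348] 0.034989829598441664
```

View pics/s2.png

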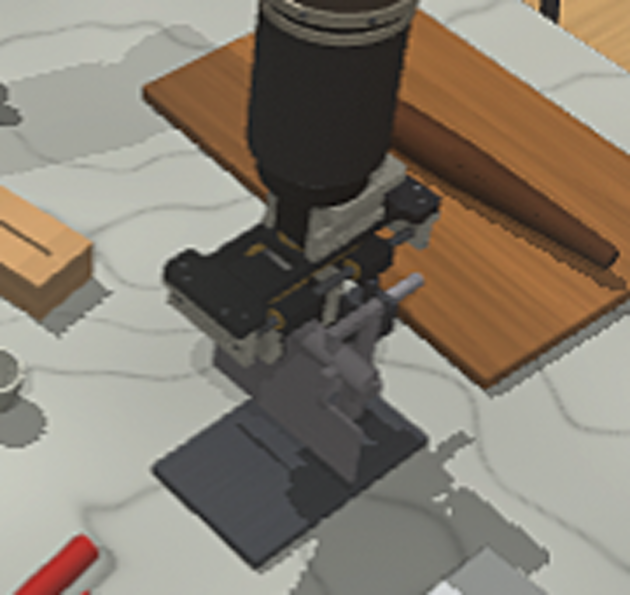

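The divider hangs in the hooks with no force on the hand. Withdrawing straight up.

Emit:
carry_out --pt "0 0 -0.005 0 0 0" --pt "0 0 -0.015 0 0 0" --pt "0 0 -0.03 0 0 0" --pt "0 0 -0.05 0 0 0" --pt "0 0 -0.075 0 0 0" --pt "0 0 -0.11 0 0 0" --pt "0 0 -0.15 0 0 0" --pt "0 0 -0.18 0 0 0"

```text
clock: 16.85
tool_pos: [0.6, -0.1786, 0.3403]
orientation: [-179.8, -0.0, -86.6]
force: [-0.2, -0.6, -0.9]
opening: 0.0351
gripper_force: 0.0
```

Emit:
carry_out --pt "0 0.04 0 0 0 0" --pt "0 0.08 0 0 0 0" --pt "0 0.12 0 0 0 0" --pt "0 0.14 0 0 0 0" --pt "0 0.14 0 0 0 0" --pt "0 0.14 0 0 0 0" --pt "0 0.14 0 0 0 0" --pt "0 0.14 0 0 0 0"

```text
clock: 17.85
tool_pos: [0.4606, -0.1866, 0.3364]
orientation: [179.9, 0.0, -86.6]
force: [0.3, -0.4, -0.2]
opening: 0.035
gripper_force: 0.0
```

```bash
python3 - <<'E'
from h import *
o=telemetry.get_obs()
a=viewer.snapshot("side")[150:300,330:460,::-1]
T=wT(o["tool_pos"],o["orientation"])
b=viewer.snapshot("wrist")[50:350,0:330,::-1]
a=cv2.resize(a,None,fx=3,fy=3,interpolation=cv2.INTER_CUBIC);b=cv2.resize(b,(400,450))
cv2.imwrite("pics/fin.png",np.hstack([a,b]));print(a.shape,b.shape)
E
```

```text
(450, 390, 3) (450, 400, 3)
```

View pics/fin.png

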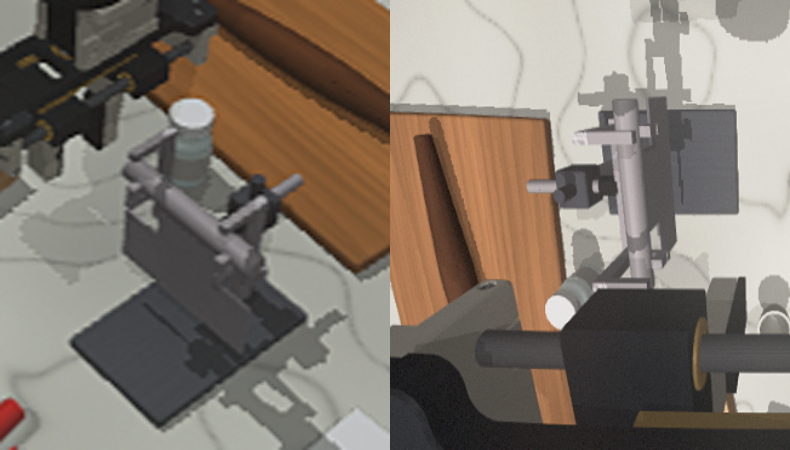

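The bar lies behind both lips: side crop shows ends at (130,172) and (250,255), and the wrist view shows it parallel to the crossbar. One quick numeric check of straightness before handing in.

```bash
python3 - <<'E'
from h import *
st=[.5742,-.1804,.0596]
for n,y,z in(("barL",.075,.175),("barR",-.075,.175),("bladeBotL",.075,.061),("bladeBotR",-.075,.061),("bladeTopR",-.075,.121)):
    p=proj("side",place(st,(.0255,y,z)))[0]; print(n,(p-[330,150])*3)
E
```

```text
barL [130.9122 162.4659]
barR [258.051  265.1958]
bladeBotL [123.4904 248.6067]
bladeBotR [242.1027 350.4415]
bladeTopR [250.2273 306.9679]
```

```bash
python3 - <<'E'
from h import *
st=[.5742,-.1804,.0596]
im=viewer.snapshot("side")[185:275,360:427,::-1]
a=cv2.resize(im,None,fx=6,fy=6,interpolation=cv2.INTER_CUBIC);b=a.copy()
t=np.linspace(0,2*np.pi,25)
f=lambda P:((proj("side",place(st,P))-[360,185])*6+2.5).astype(np.int32)
for y in(.075,-.075):
    cv2.polylines(b,[f(np.c_[.0255+.011*np.cos(t),0*t+y,.175+.011*np.sin(t)])],True,(0,0,255),1)
cv2.polylines(b,[f(np.array([(.0255,s*.075,z) for s,z in((1,.121),(1,.061),(-1,.061),(-1,.121))]))],True,(0,255,0),1)
cv2.imwrite("pics/chk.png",np.hstack([a[:,:398],b[:,:400]]))
E
```

```text
(no output)
```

View pics/chk.png

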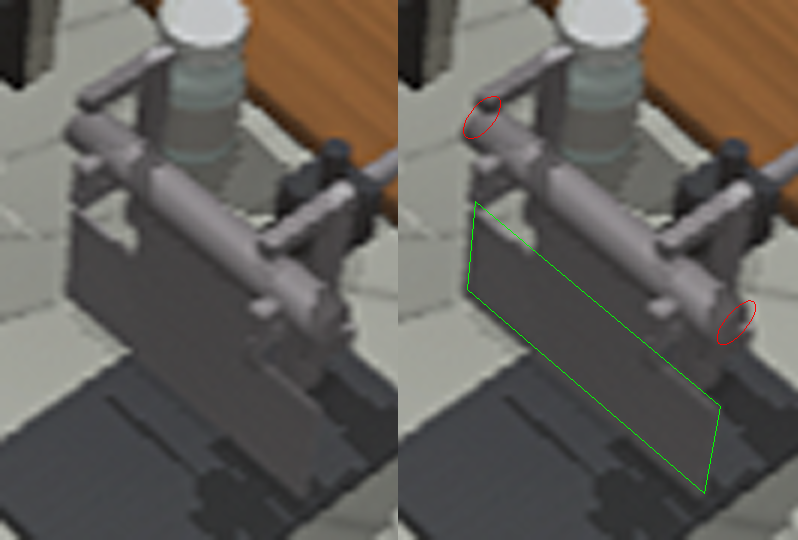

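The projected hung pose (outline) matches the blade's bottom corners (467,290) and (705,493) within about a pixel of the source image. So the divider is level, straight and home. Handing in.

```bash
python3 -c "
from plant import workorder
print(workorder.close_job())"
```

```text
the job is handed in; nothing more can be done
None
```

The stainless divider is hanging on the hook stand, straight and with both bar ends in the throats as far as the pictures show; the highest force I read against the stand was about 6 N, nothing else was touched, and the job is handed in.

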